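# Snap the tile hanger onto the sprung rail

## Task

Stand the blue test-tile hanger astride the middle of the sprung drying rail and let go, so that it rests there on its shut brass gate. Then, without gripping it, press down on its white top until the bar passes the gate and the gate flicks shut beneath it, pressing gently enough that the rail is never driven down onto its stop rings. Leave the hanger hanging upright and still on the rail, with the pots and the bowl left where they are.

Things in the scene. Friction and masses are not known exactly. Their poses are not given: they have to be found in the camera images.
- hanger: Loose blue steel hanger, an upside-down U 58 (x) x 70 (y) x 148 mm (z), about 0.3 kg, standing on its feet at the start. Origin: centre of its underside; x across its slot, y along it, z up. A tile on each outer face (terracotta -x, white +x). White grip on top, z 120 to 148 mm, 16 (x) x 60 (y) mm; the body is 44 mm wide (x) just below it. Low centre of mass: it balances upright on the bar.
- hanger_rest (a point): Point in the slot, 61 mm above the feet, where the bar's axis lies when the hanger rests on the bar with its gate shut. The slot is open below and at both y ends: 34 mm wide (x) at the feet, narrowing to 16 mm at 22 mm height, then 16 mm wide up to the shut gate, whose underside is 66 mm above the feet.
- hanger_seat (a point): Point under the roof, 97 mm above the feet, where the bar's axis lies when the hanger hangs snapped on. The cavity above the gate is 30 mm wide with its roof 102 mm above the feet; the gate snaps shut once the bar's axis is 84 to 92 mm above the feet.
- hanger_top (a point): Centre of the flat top of the hanger's white grip (16 x 60 mm), 148 mm above its feet: the place to press.
- grip_rib: The lower 24 mm of the hanger's white grip, fixed to it, 16 mm thick (x) and 60 mm long (y); origin at the centre of its underside, 119 mm above the feet. Grip it here to carry the hanger, fingers closing along the hanger's x; it must not be gripped while the gate is being forced open.
- gate (a joint): Angle of the hanger's sprung brass gate: 0 = shut, grows to 1.45 rad as it folds up into the cavity. It opens only upward (inward) and springs back. It bears the hanger's own weight on the bar; pushing the bar through takes a push of about 6 to 12 N; the push then drops to nothing as the gate flicks shut and the hanger falls onto its roof, and rises again only if you press the roof onto the bar.
- rail_stand: Fixed stand with two steel posts 200 mm apart along its y, 172 mm tall, on a wooden base 56 (x) x 236 (y) x 14 mm. Origin: centre of the underside of the base. The rail runs along its y. The hanger may be put on either way round.
- rail_mid (a point): Middle of the steel bar, on its axis, 150 mm above the base's underside when unloaded. The bar is 10 mm in diameter, with 176 mm free between the black collars (22 mm in diameter) at its ends.
- rail (a joint): How far the sprung rail has sunk: 0 = up, 0.009 m = hard on its stop rings. It sinks straight down against springs, starting at about 2 N and growing by 3 N per mm (it carries the 3 N hanger; a push of 23 N on that takes it down 8 mm), and springs back.
- pinch_bowl: Bystander: small clay bowl, 68 x 68 x 36 mm, origin at the centre of its underside; leave alone.
- green_pot: Bystander: dark green plastic pot with a white lid, 63 x 64 x 89 mm, origin at the centre of its underside; leave alone.
- mustard_pot: Bystander: white plastic pot with a yellow band and a white lid, 60 x 60 x 69 mm, origin at the centre of its underside; leave alone.
Not all that is in view belongs to the job. There is more than one size of the hanger; the job needs the larger.

How it is judged (in metres and radians):
On the way, in this order (a step that is already met when the one before it is completed fails the run):
1. the hanger rests astride the middle of the rail on its shut gate, let go (x of rail_mid in the frame of hanger between -0.016 and 0.016 m and y of rail_mid in the frame of hanger between -0.05 and 0.05 m and linear speed of hanger below 0.02 m/s and angular speed of hanger below 0.3 rad/s and z of rail_mid in the frame of hanger between 0.05 and 0.068 m and value of joint gate below 0.15 rad and contact force between the fingers and hanger below 0.05 N), for 0.3 s.
2. the bar has passed the gate and the gate is shut beneath it (x of rail_mid in the frame of hanger between -0.016 and 0.016 m and y of rail_mid in the frame of hanger between -0.05 and 0.05 m and z of rail_mid in the frame of hanger above 0.08 m and value of joint gate below 0.12 rad), for 0.2 s.
At the end, for the whole second after the job is handed in: The bar lies under the hanger's roof, above its shut gate (gate below 0.12 rad), within 50 mm of the rail's middle; the hanger hangs still, within 0.2 rad of upright, and the rail has sprung back up to within 5 mm (x of rail_mid in the frame of hanger between -0.016 and 0.016 m and y of rail_mid in the frame of hanger between -0.05 and 0.05 m and linear speed of hanger below 0.02 m/s and angular speed of hanger below 0.3 rad/s and z of rail_mid in the frame of hanger above 0.09 m and value of joint gate below 0.12 rad and angle between hanger's own z axis and vertical below 0.2 rad and value of joint rail below 0.005 m); the robot touches nothing.
It fails at once if the rail is driven down onto its stop rings (8 mm or more) (value of joint rail above 0.008 m).
It fails at once if the hanger is gripped while its gate is forced open (value of joint gate above 0.3 rad and contact force between the fingers and grip_rib above 2 N).
It fails at once if a pot or the bowl is moved more than 20 mm (distance of any of pinch_bowl, green_pot, mustard_pot from where it was at the start of the episode above 0.02 m).
It also fails if it takes over 51 s, if anything falls off the work surface, if the arm or the gripper's body presses on something with over 40 N, if the wrist force passes 120 N, or if a joint passes its speed limit or range.

## Robot

A 6-joint arm with a two-finger parallel gripper is mounted at the origin on a cart in front of the work surface, level with it; the furniture and walls round the work are solid. World frame = base frame: x ahead of the robot, y to its left, z up, the work surface at z = 0. Lengths are in m, angles in degrees, forces in N, time in s.
With the tool pointing down it reaches from about 0.275 to 0.825 m from the base axis. Payload 4.9 kg.
Tool frame: the origin (TCP) lies on the mounting face of the last link; the fingertips stand 173 mm ahead of it and the grasp point (between the pads) lies 155 mm ahead of it (arm.tip_extent is the distance from the TCP to the fingertips, in m); z points along the fingers, y is the line along which they close (so a half turn about z gives the same grasp; the last joint's range is limited). The gripper opens to 85 mm and grips with 20 to 120 N. Pads are 22 mm wide; open, the fingers measure 114 mm over their backs; the gripper's body (76 mm by 85 mm) begins 54 mm behind the grasp point. The pads swing forward as they close: fully open they stand 13 mm farther back than shut.
Start: joints at [-81.715, 18.69, -11.035, 60.275, 0, 82.311], TCP at [0.151, -0.529, 0.405] pointing down, gripper open.
Joint ranges: [-152.03, 152.03], [-55.5, 102.48], [-74.3, 77.21], [-110.64, 120.58], [-84.22, 78.4], [-180, 180]. Speed limits (degrees/s): [147.25, 147.25, 180, 180, 180, 180].

## Interface

Orientations are given as [roll, pitch, yaw] about the fixed x, y, z axes, in that order (R = Rz(yaw) Ry(pitch) Rx(roll)).
In Python, from rig import telemetry, grab_frame, arm, boxes_of, regions_of, mark_of gives the robot as it stands. The module is installed in compiled form; this text tells all that it offers.
- The arm moves only by the tool step_arm, never from a script. Its argument "plan" is a list of rows, each a list of 3 entries, a list of its own where there are three numbers: the shift along the tool's x, y, z normalised to -1 to 1, where 1 is 2 cm, then the turn, a rotation vector about the tool's x, y, z normalised to -1 to 1, where 1 is 10 degrees, then the opening, from 0 (shut) to 1 (fully open). In form: [[[dx, dy, dz], [rx, ry, rz], claw], ...]. A call has 1 to 10 rows; each row shifts and turns the commanded pose from where the row before left it, along the tool's axes as they then stand; what a row does not reach is not made up. A row lasts 1/8 s, in which the tool goes at most 62.5 mm and 10.7 degrees, less where a joint would pass 70% of its speed; a pose out of reach is approached as far as the arm can. A call with a number of a shift or a turn outside -1 to 1 is refused whole. A call with a gripper value outside its range is refused whole. The fingers move at their own pace and stop on an object; "newtons" is the grip in N (left out, the last holds). Time passes only in rows, so rows that do not move let the fingers close. It gives the time, the measured TCP pose, the force, the opening and the grip force at its end, in the units of the state.
- telemetry.get_obs(): the state, without advancing time (a new reading comes with each control period).
- grab_frame(name): name is "scene" or "top" or "wrist"; returns a dict with "frame" (384x512x3 uint8, red, green, blue), "vertical_fov" (degrees; the focal length in pixels is half the picture's height over the tangent of half this angle, whatever the lens; pixels are square), "cx", "cy" (the principal point, pixels), "xyz" and "attitude" of the camera in the world. Camera axes: x right, y up, looking along -z (the intrinsics and any distortion apply to the point x, -y, -z); pixel columns grow to the right and rows downward; lengths in m; the calibration is good to about 2 mm. A picture is of the moment at which its call begins. There is no depth.
- arm.sign_off(): hands the job in; it is judged then, once.
Trained networks look in a picture, given as the dict that the camera call returned (one of the last four; its "shot" number tells which), for a name from the list of things; names that differ only in an ending like _2 or _b are one class to them, and where a whole thing is asked for, a point or a joint stands for the part that bears it (a point fixed in the world has none). Each returns a list of dicts, best first, with "confidence" (0 to 1); they miss things now and then, are a little off and sometimes report something else, mostly with a low value. They report only what shows in the picture. A call takes as long as a camera call. They do not tell look-alikes from the thing itself.
- boxes_of(picture, target): "location" ([column, row] in pixels, amid what is visible of it).
- regions_of(picture, target): "mask" (384x512 bool, what is visible of it) and "location" ([column, row] in pixels, amid what is visible of it).
- mark_of(picture, target): "location" ([column, row] in pixels: a listed point, or the origin of a listed thing).
The state is a dict: "time": time; "joint_pos": joint angles; "joint_vel": joint speeds; "joint_torque": joint torques, N m; "tcp_pos": TCP position; "tool_rot": TCP orientation; "force": force on the tool from outside, world axes, zero at the start; "ft_torque": the same for the moment, N m; "opening": opening from 0.0 (shut) to 1.0 (fully open); "gripper_force": force on a finger pad.
Only numpy, scipy, OpenCV 4.12 (cv2) and the standard library are available. Lean on these libraries where they do the work, as an engineer would, in place of code of your own. Each camera call takes 0.05 s, during which the arm holds its last target. There are 200 camera calls.

## Working session

There is one attempt and no reset: what is moved stays moved. The work goes in short steps, Python scripts to look and compute and a tool call to move; the robot and the scene stay as the last step left them, time stands still between calls to the robot, and variables do not carry over. Pictures are saved under pics/ and viewed, at most 10 in all, crops included, and the job is handed in when it is done.

Besides the shell and the picture viewer there is one more tool, called after "Call:" as name([rows], argument=value, ...), one row to a line, values as JSON. step_arm: Moves the arm, as the interface text tells. Its arguments: {"type":"object","properties":{"plan":{"type":"array","items":{"type":"array"}},"newtons":{"type":"number"}},"required":["plan"]}

```bash
mkdir -p pics
cat > h.py <<'E'
import numpy as np, cv2
from scipy.spatial.transform import Rotation as R
from rig import telemetry, grab_frame, arm, boxes_of, regions_of, mark_of
def rot(a):
    a=np.array(a,float)
    if a.shape==(3,3): return a
    return R.from_euler('xyz',a,degrees=True).as_matrix()
def ray(f,p):
    F=f['frame'].shape[0]/2/np.tan(np.radians(f['vertical_fov']/2))
    d=np.array([(p[0]-f['cx'])/F,-(p[1]-f['cy'])/F,-1.])
    return np.array(f['xyz']),rot(f['attitude'])@d
def atz(f,p,z):
    o,d=ray(f,p); return o+d*(z-o[2])/d[2]
def tri(l):
    A=np.zeros((3,3));b=np.zeros(3)
    for f,p in l:
        o,d=ray(f,p);d=d/np.linalg.norm(d);P=np.eye(3)-np.outer(d,d);A+=P;b+=P@o
    x=np.linalg.solve(A,b)
    r=[np.linalg.norm(np.cross(x-ray(f,p)[0],ray(f,p)[1]/np.linalg.norm(ray(f,p)[1]))) for f,p in l]
    return x,r
def save(f,n): cv2.imwrite(f'pics/{n}.png',f['frame'][:,:,::-1])
E
python3 - <<'E'
from h import *
s=grab_frame('scene');t=grab_frame('top')
for f,n in((s,'s'),(t,'t')):
    print({k:v for k,v in f.items() if k!='frame'})
    for k in ['hanger','hanger_top','grip_rib','rail_stand','rail_mid','pinch_bowl','green_pot','mustard_pot']:
        print(n,k,[(np.round(d['location'],1).tolist(),round(d['confidence'],2)) for d in mark_of(f,k)[:4]])
im=np.hstack([s['frame'],t['frame']])
save(s,'s');save(t,'t')
E
```

```text
{'vertical_fov': 43.82923780062574, 'cx': 254.48461679809202, 'cy': 191.2071711119668, 'xyz': array([ 1.54308973, -0.8068064 ,  0.75873109]), 'attitude': array([63.79562213,  0.89667779, 49.80092765]), 'shot': 1}
s hanger [([251.8, 206.2], 0.97), ([218.6, 214.0], 0.9)]
s hanger_top [([251.4, 166.6], 0.96), ([217.1, 185.5], 0.66)]
s grip_rib [([253.1, 174.2], 0.69), ([218.8, 192.3], 0.55), ([184.0, 269.4], 0.44)]
s rail_stand [([158.9, 245.3], 0.88)]
s rail_mid [([154.3, 200.6], 0.71)]
s pinch_bowl [([184.1, 268.5], 0.96), ([252.3, 166.9], 0.32)]
s green_pot [([298.9, 181.0], 0.73)]
s mustard_pot [([236.9, 248.5], 0.6)]
{'vertical_fov': 45.669553372462985, 'cx': 251.7719860151782, 'cy': 192.11941811290453, 'xyz': array([0.35577574, 0.05474276, 1.53087692]), 'attitude': array([  7.4055126 ,  -1.57458607, -88.83858966]), 'shot': 2}
t hanger [([228.8, 224.7], 0.8), ([266.6, 227.6], 0.58)]
t hanger_top [([227.8, 223.1], 0.91), ([346.1, 222.9], 0.63), ([269.7, 228.2], 0.61)]
t grip_rib []
t rail_stand [([337.0, 226.5], 0.93)]
t rail_mid [([346.9, 222.3], 0.48)]
t pinch_bowl [([338.1, 177.1], 0.77)]
t green_pot [([148.9, 228.7], 0.97)]
t mustard_pot [([290.4, 175.6], 0.84)]
```

View pics/s.png

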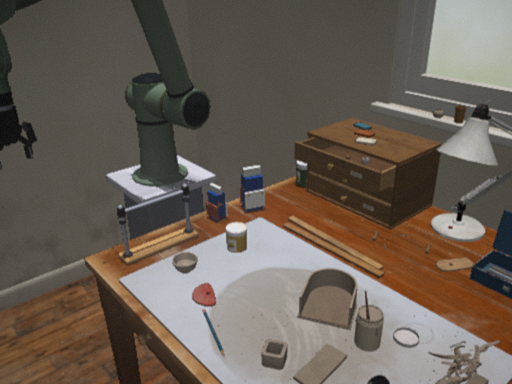

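View pics/t.png

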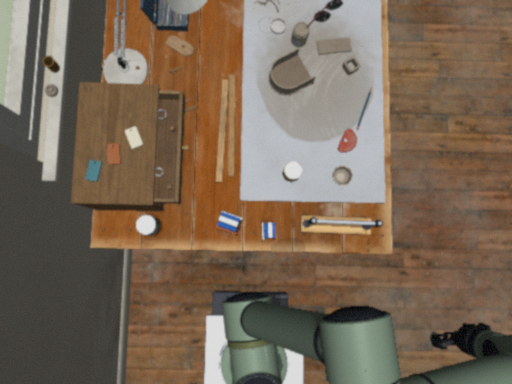

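The scene view shows the larger hanger at about (252,187), the smaller decoy at (217,203), and the rail stand at (157,225). In the top view they are at (229,221), (268,230) and (342,224).

Run:
```python
from h import *
s=grab_frame('scene');t=grab_frame('top')
def best(f,k,i=0): return mark_of(f,k)[i]['location']
def cl(f,k,p):
    return min((d['location'] for d in mark_of(f,k)),key=lambda q:np.hypot(q[0]-p[0],q[1]-p[1]))
print('top',tri([(s,cl(s,'hanger_top',(251,167))),(t,cl(t,'hanger_top',(228,223)))]))
print('small',tri([(s,cl(s,'hanger_top',(217,185))),(t,cl(t,'hanger_top',(269,228)))]))
print('feet',tri([(s,cl(s,'hanger',(251,206))),(t,cl(t,'hanger',(228,224)))]))
print('railmid',tri([(s,cl(s,'rail_mid',(154,200))),(t,cl(t,'rail_mid',(346,222)))]))
print('stand',tri([(s,cl(s,'rail_stand',(158,245))),(t,cl(t,'rail_stand',(337,226)))]))
for k in['pinch_bowl','green_pot','mustard_pot']:
    print(k,tri([(s,best(s,k)),(t,best(t,k))]))
# masks in top
for k,p in(('hanger',(228,222)),('rail_stand',(340,224))):
    for d in regions_of(t,k):
        m=d['mask'].astype(np.uint8);pts=cv2.findNonZero(m);print(k,np.round(d['location']),d['confidence'],cv2.minAreaRect(pts))
w=grab_frame('wrist');print(w['xyz'],w['attitude'],w['vertical_fov'],w['cx'],w['cy']);o=telemetry.get_obs();print(o['tcp_pos'],o['tool_rot'],o['time'],o['force'],arm.tip_extent)
c=cv2.resize(t['frame'][195:260,190:400],None,fx=3.8,fy=3.8,interpolation=cv2.INTER_CUBIC);cv2.imwrite('pics/tc.png',c[:,:,::-1])
```

```text
top (array([0.46149474, 0.00885667, 0.18394551]), [np.float64(0.05630158655323579), np.float64(0.05630158655323584)])
small (array([ 0.4306502 , -0.0373163 ,  0.11094072]), [np.float64(0.002394221941255382), np.float64(0.0023942219412555225)])
feet (array([0.45167345, 0.08562793, 0.01566827]), [np.float64(0.0012131721902293243), np.float64(0.0012131721902292252)])
railmid (array([ 0.45528241, -0.27033724,  0.1483261 ]), [np.float64(0.005360825046177708), np.float64(0.005360825046177763)])
stand (array([ 0.45899007, -0.266471  ,  0.01209976]), [np.float64(0.004602279544674805), np.float64(0.004602279544674806)])
pinch_bowl (array([ 0.60968809, -0.28198521,  0.01786634]), [np.float64(0.0010767032232612361), np.float64(0.0010767032232610553)])
green_pot (array([0.43662844, 0.34252773, 0.0240217 ]), [np.float64(0.004215351105449544), np.float64(0.0042153511054495545)])
mustard_pot (array([ 0.61622018, -0.10811097,  0.00728725]), [np.float64(0.0054223423500111044), np.float64(0.00542234235001106)])
hanger [227. 223.] 0.74 ((228.00680541992188, 223.18099975585938), (20.449249267578125, 17.82582664489746), 19.653825759887695)
hanger [270. 229.] 0.69 ((267.5, 230.5), (15.0, 13.0), 90.0)
rail_stand [339. 223.] 0.84 ((340.9760437011719, 225.09902954101562), (81.8945083618164, 16.82654571533203), 2.2906100749969482)
[ 0.22722141 -0.5064325   0.37531562] [-1.85190876e+01 -2.27837158e-02 -7.40515209e+01] 58.955343827612886 258.3461880344447 182.2079975982623
[ 0.15136752 -0.52877118  0.40466657] [-1.79996996e+02 -4.36152849e-04  1.59748573e+01] 1.95 [-0.3246955   0.1851907   0.15027493] 0.1734
```

View pics/tc.png

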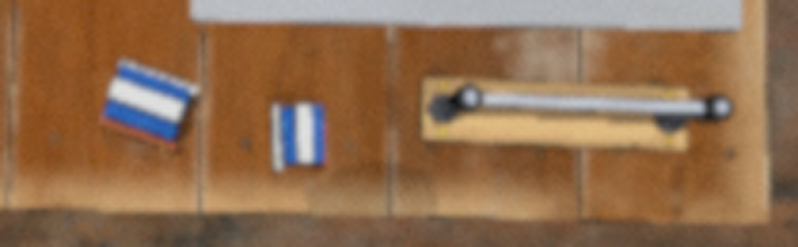

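Run:
```python
from h import *
t=grab_frame('top')
P=lambda x,y:((x+.5)/3.8-.5+190,(y+.5)/3.8-.5+195)
a,b,c=[atz(t,P(*q),.148) for q in((111,92),(186,110),(148.5,101))]
print(a,b,c,'ydir yaw',np.degrees(np.arctan2(*(a-b)[[1,0]]))-90)
a,b=[atz(t,P(*q),.15) for q in((482,98),(705,106))]
print(a,b,np.linalg.norm(a-b),'rail yaw',np.degrees(np.arctan2(*(a-b)[[1,0]]))-90)
a,b=[atz(t,P(*q),.172) for q in((469,97),(719,106))]
print('posts',a,b,np.linalg.norm(a-b),(a+b)/2)
w=grab_frame('wrist');o=telemetry.get_obs()
T=rot(o['tool_rot']);print('cam in tool',T.T@(w['xyz']-np.array(o['tcp_pos'])),'\n',(T.T@rot(w['attitude'])).round(3))
```

```text
[0.45229471 0.11852417 0.148     ] [0.43926368 0.05841045 0.148     ] [0.44577871 0.08846507 0.148     ] ydir yaw -12.23093981979271
[ 0.45393755 -0.17820016  0.15      ] [ 0.45148798 -0.3580113   0.15      ] 0.1798278227951926 rail yaw -0.7804936007240286
posts [ 0.45293436 -0.16420472  0.172     ] [ 0.45020838 -0.36258541  0.172     ] 0.19839941484367132 [ 0.45157137 -0.26339507  0.172     ]
cam in tool [ 0.07906984 -0.00061271  0.02936078] 
 [[-0.     0.948  0.318]
 [ 1.     0.001 -0.   ]
 [-0.     0.318 -0.948]]
```

Call:
step_arm([
  [[0,0,0],[0,0,-1],1],
  [[0,0,0],[0,0,-1],1],
  [[0,0,0],[0,0,-1],1],
  [[0,0,0],[0,0,-1],1],
  [[0,0,0],[0,0,-1],1],
  [[0,0,0],[0,0,-1],1],
  [[0,0,0],[0,0,-0.18],1],
  [[1,0.24,0],[0,0,0],1],
  [[1,0.24,0],[0,0,0],1],
  [[1,0.24,0],[0,0,0],1],
])

```text
time: 3.3
tcp_pos: [0.1784, -0.4725, 0.4047]
tool_rot: [180.0, -0.0, 77.7]
force: [-0.3, 0.1, 1.1]
opening: 0.997
gripper_force: 0.0
```

Call:
step_arm([
  [[1,0.24,0],[0,0,0],1],
  [[1,0.24,0],[0,0,0],1],
  [[1,0.24,0],[0,0,0],1],
  [[1,0.24,0],[0,0,0],1],
  [[1,0.24,0],[0,0,0],1],
  [[1,0.24,0],[0,0,0],1],
  [[1,0.24,0],[0,0,0],1],
  [[1,0.24,0],[0,0,0],1],
  [[1,0.24,0],[0,0,0],1],
  [[1,0.24,0],[0,0,0],1],
])

```text
time: 4.55
tcp_pos: [0.2679, -0.2866, 0.4047]
tool_rot: [180.0, 0.0, 77.8]
force: [-1.5, 0.5, 0.4]
opening: 1.0
gripper_force: 0.0
```

Call:
step_arm([
  [[1,0.24,0],[0,0,0],1],
  [[1,0.24,0],[0,0,0],1],
  [[1,0.24,0],[0,0,0],1],
  [[1,0.24,0],[0,0,0],1],
  [[1,0.24,0],[0,0,0],1],
  [[1,0.24,0],[0,0,0],1],
  [[1,0.24,0],[0,0,0],1],
  [[1,0.24,0],[0,0,0],1],
  [[1,0.24,0],[0,0,0],1],
  [[1,0.24,0],[0,0,0],1],
])

```text
time: 5.8
tcp_pos: [0.3568, -0.1013, 0.4047]
tool_rot: [180.0, 0.0, 77.8]
force: [0.2, 0.3, 0.3]
opening: 0.994
gripper_force: 0.0
```

Call:
step_arm([
  [[1,0.24,0],[0,0,0],1],
  [[1,0.24,0],[0,0,0],1],
  [[1,0.24,0],[0,0,0],1],
  [[1,0.24,0],[0,0,0],1],
  [[1,0.24,0],[0,0,0],1],
  [[1,0.24,0],[0,0,0],1],
  [[1,0.24,0],[0,0,0],1],
  [[1,0.24,0],[0,0,0],1],
  [[1,0.24,0],[0,0,0],1],
  [[1,0.24,0],[0,0,0],1],
])

```text
time: 7.05
tcp_pos: [0.4458, 0.084, 0.4047]
tool_rot: [180.0, 0.0, 77.8]
force: [0.7, 0.4, 0.1]
opening: 1.001
gripper_force: 0.0
```

Run:
```python
from h import *
w=grab_frame('wrist');save(w,'w1');o=telemetry.get_obs();print(o['tcp_pos'],o['tool_rot'],o['time'],o['force'],o['joint_pos'])
for k in('hanger_top','grip_rib','hanger'):
    for d in mark_of(w,k): print(k,d['location'],d['confidence'],atz(w,d['location'],{'hanger_top':.148,'grip_rib':.119,'hanger':0}[k]))
np.savez('w1.npz',**w)
```

```text
[0.4466922  0.08531015 0.404745  ] [ 1.79954824e+02 -1.12017406e-01  7.78742782e+01] 7.1 [ 1.0355722   1.25747003 -0.23006828] [ 1.46994314e+00  8.55170395e+00 -2.44206979e+01  5.69573562e+01
  9.82590442e-02  1.03595769e+02]
hanger_top [260.8, 181.2] 0.77 [0.44614546 0.08952523 0.148     ]
hanger_top [264.6, 304.3] 0.67 [ 0.42729634 -0.01286654  0.148     ]
grip_rib [263.6, 291.2] 0.66 [ 0.42507215 -0.02148018  0.119     ]
hanger [259.9, 138.1] 0.98 [0.44642463 0.09112691 0.        ]
hanger [265.1, 242.3] 0.81 [ 0.42524896 -0.03775631  0.        ]
```

View pics/w1.png

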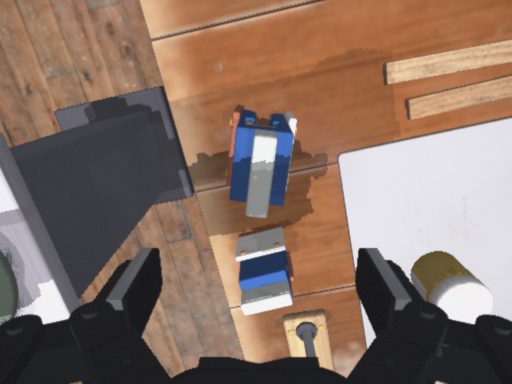

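The wrist view shows the large hanger's white grip running from about (265,135) to (258,216). The small hanger is behind it at (264,270).

Run:
```python
from h import *
w=dict(np.load('w1.npz'))
hsv=cv2.cvtColor(w['frame'],cv2.COLOR_RGB2HSV)
m=((hsv[:,:,1]<60)&(hsv[:,:,2]>80)).astype(np.uint8);m[:125]=0;m[222:]=0;m[:,:240]=0;m[:,282:]=0
n,l,st,c=cv2.connectedComponentsWithStats(m);i=1+st[1:,4].argmax();print(st[i])
b=cv2.boxPoints(cv2.minAreaRect(cv2.findNonZero((l==i).astype(np.uint8))));print(b)
q=np.array([atz(w,p,.148) for p in b]);print(q,[np.linalg.norm(q[j]-q[j-1]) for j in range(4)],q.mean(0))
rows=[]
for r in range(140,212,4):
    cs=np.where(l[r]==i)[0]
    if len(cs): rows.append(atz(w,(cs.mean(),r),.148)); 
rows=np.array(rows);p=np.polyfit(rows[:,1],rows[:,0],1);print('yaw',-np.degrees(np.arctan(p[0])),np.polyval(p,.0895), rows[[0,-1]])
```

```text
[ 246  129   31   89 2006]
[[243.67691 215.58463]
 [254.61539 128.07693]
 [278.12308 131.01541]
 [267.1846  218.5231 ]]
[[0.42838664 0.06632272 0.148     ]
 [0.44996201 0.12706821 0.148     ]
 [0.46497094 0.12179096 0.148     ]
 [0.44467498 0.06039278 0.148     ]] [np.float64(0.017334191282660276), np.float64(0.06446325634465658), np.float64(0.015909654657673935), np.float64(0.06466577603886683)] [0.44699864 0.09389367 0.148     ]
yaw -18.781157503049894 0.4455300148430061 [[0.45509613 0.11767878 0.148     ]
 [0.43881278 0.07019204 0.148     ]]
```

Call:
step_arm([
  [[0,0,0],[0,0,0.65],1],
  [[0.28,-0.1,0.4],[0,0,0],1],
  [[0,0,1],[0,0,0],1],
  [[0,0,1],[0,0,0],1],
  [[0,0,1],[0,0,0],1],
  [[0,0,1],[0,0,0],1],
  [[0,0,1],[0,0,0],1],
  [[0,0,0],[0,0,0],1],
])

```text
time: 8.25
tcp_pos: [0.4446, 0.0885, 0.2952]
tool_rot: [-179.8, 0.1, 71.3]
force: [-0.5, -0.8, -0.4]
opening: 1.0
gripper_force: 0.0
```

Run:
```python
from h import *
w=grab_frame('wrist');save(w,'w2');o=telemetry.get_obs();print(o['tcp_pos'],o['tool_rot'],o['time'],o['force'])
```

```text
[0.44524657 0.08856227 0.29618253] [-1.79894488e+02  4.09258094e-02  7.13166150e+01] 8.3 [-0.65035767  1.09632909 -0.63661075]
```

View pics/w2.png

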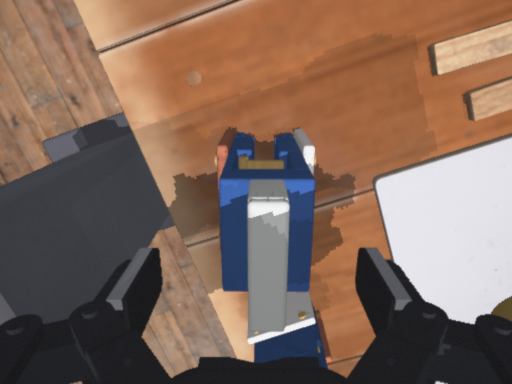

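Yaw is well aligned. The grip centre is at column 268 and the finger midpoint at 258, so I shift about 4 mm along tool y and close.

Call:
step_arm([
  [[0.05,0.2,0],[0,0,0],1],
  [[0,0,0],[0,0,0],0.4],
  [[0,0,0],[0,0,0],0.4],
  [[0,0,0],[0,0,0],0],
  [[0,0,0],[0,0,0],0],
  [[0,0,0],[0,0,0],0],
  [[0,0,0],[0,0,0],0],
  [[0,0,0],[0,0,0],0],
], newtons=40)

```text
time: 9.3
tcp_pos: [0.4496, 0.0884, 0.2968]
tool_rot: [-180.0, -0.0, 71.3]
force: [-3.5, 0.8, 5.5]
opening: 0.18
gripper_force: 40.8
```

Call:
step_arm([
  [[0,0,-0.5],[0,0,0],0],
  [[0,0,-1],[0,0,0],0],
  [[0,0,-1],[0,0,0],0],
  [[0,0,-1],[0,0,0],0],
  [[0,0,-1],[0,0,0],0],
  [[0,0,-1],[0,0,0],0],
  [[0,0,-1],[0,0,0],0],
  [[0,0,-1],[0,0,0],0],
  [[0,0,-1],[0,0,0],0],
  [[0,0,-1],[0,0,0],0],
])

```text
time: 10.55
tcp_pos: [0.4499, 0.0882, 0.4875]
tool_rot: [180.0, 0.0, 71.3]
force: [-0.3, -0.8, -2.7]
opening: 0.177
gripper_force: 39.7
```

Call:
step_arm([
  [[0,0,-1],[0,0,0],0],
  [[0,0,0],[0,0,-0.6],0],
  [[0,0,0],[0,0,-0.6],0],
  [[0,0,0],[0,0,-0.6],0],
  [[0,0,0],[0,0,0],0],
])

```text
time: 11.18
tcp_pos: [0.45, 0.0883, 0.5068]
tool_rot: [180.0, 0.0, 89.2]
force: [0.9, 0.3, -2.3]
opening: 0.177
gripper_force: 39.7
```

Run:
```python
from h import *
o=telemetry.get_obs();print(o['tcp_pos'],o['tool_rot'],o['time'],o['force'],o['opening'])
T=rot(o['tool_rot']);d=T.T@(np.array([.452,-.264,o['tcp_pos'][2]])-o['tcp_pos']);print(d/.02)
```

```text
[0.44996142 0.08825065 0.50676632] [1.79994242e+02 1.51833604e-02 8.91997946e+01] 11.175 [ 0.86725463  0.26314127 -2.32983025] 0.1772795059926986
[-1.76093909e+01  3.47891103e-01  4.70144469e-03]
```

Call:
step_arm([
  [[-0.9,0.02,0],[0,0,0],0],
  [[-0.9,0.02,0],[0,0,0],0],
  [[-0.9,0.02,0],[0,0,0],0],
  [[-0.9,0.02,0],[0,0,0],0],
  [[-0.9,0.02,0],[0,0,0],0],
  [[-0.9,0.02,0],[0,0,0],0],
  [[-0.9,0.02,0],[0,0,0],0],
  [[-0.9,0.02,0],[0,0,0],0],
  [[-0.9,0.02,0],[0,0,0],0],
  [[-0.9,0.02,0],[0,0,0],0],
])

```text
time: 12.42
tcp_pos: [0.4517, -0.0925, 0.5067]
tool_rot: [180.0, 0.0, 89.2]
force: [-0.2, -0.5, -3.2]
opening: 0.179
gripper_force: 39.7
```

Call:
step_arm([
  [[-0.9,0.02,0],[0,0,0],0],
  [[-0.9,0.02,0],[0,0,0],0],
  [[-0.9,0.02,0],[0,0,0],0],
  [[-0.9,0.02,0],[0,0,0],0],
  [[-0.9,0.02,0],[0,0,0],0],
  [[-0.9,0.02,0],[0,0,0],0],
  [[-0.9,0.02,0],[0,0,0],0],
  [[-0.9,0.02,0],[0,0,0],0],
  [[-0.9,0.02,0],[0,0,0],0],
  [[-0.5,0,0],[0,0,0],0],
])

```text
time: 13.68
tcp_pos: [0.4531, -0.265, 0.5065]
tool_rot: [-180.0, -0.0, 89.2]
force: [-0.2, 0.1, -3.6]
opening: 0.182
gripper_force: 39.7
```

Call:
step_arm([
  [[0,0,0],[0,0,0],0],
  [[0,0,0],[0,0,0],0],
])

```text
time: 13.92
tcp_pos: [0.4531, -0.2634, 0.5066]
tool_rot: [-180.0, -0.0, 89.3]
force: [-0.0, 0.1, -2.5]
opening: 0.183
gripper_force: 39.7
```

Run:
```python
from h import *
o=telemetry.get_obs();print(o['tcp_pos'],o['tool_rot'],o['time'],o['force'],o['opening'])
w=grab_frame('wrist');s=grab_frame('scene')
np.savez('w3.npz',**w);np.savez('s3.npz',**s)
for f,n in((w,'w'),(s,'s')):
  for k in('hanger','rail_mid','hanger_top','rail_stand'):
    print(n,k,[(d['location'],round(d['confidence'],2)) for d in mark_of(f,k)])
c=cv2.resize(s['frame'][110:270,80:260],None,fx=2.5,fy=2.5,interpolation=cv2.INTER_CUBIC)
a=cv2.resize(w['frame'],(500,375));a=np.vstack([a,np.zeros((25,500,3),np.uint8)])
im=np.hstack([a[:, 110:440],c]);print(im.shape);cv2.imwrite('pics/c3.png',im[:,:,::-1])
```

```text
[ 0.45306323 -0.26340654  0.50664378] [-1.79991957e+02 -3.11361449e-02  8.92933935e+01] 13.925 [-0.04665715  0.10730545 -2.5214647 ] 0.18270273437034734
w hanger [([257.1, 169.2], 0.86), ([257.7, 276.2], 0.23)]
w rail_mid [([257.6, 158.3], 0.97)]
w hanger_top [([259.4, 277.8], 0.67)]
w rail_stand [([259.5, 129.4], 0.87)]
s hanger [([152.1, 179.0], 0.82), ([214.0, 216.5], 0.71)]
s rail_mid [([156.0, 201.5], 0.72)]
s hanger_top [([149.1, 124.7], 0.83), ([221.6, 190.2], 0.55), ([153.1, 179.6], 0.41), ([149.0, 148.2], 0.37)]
s rail_stand [([161.5, 245.7], 0.63)]
(400, 780, 3)
```

View pics/c3.png

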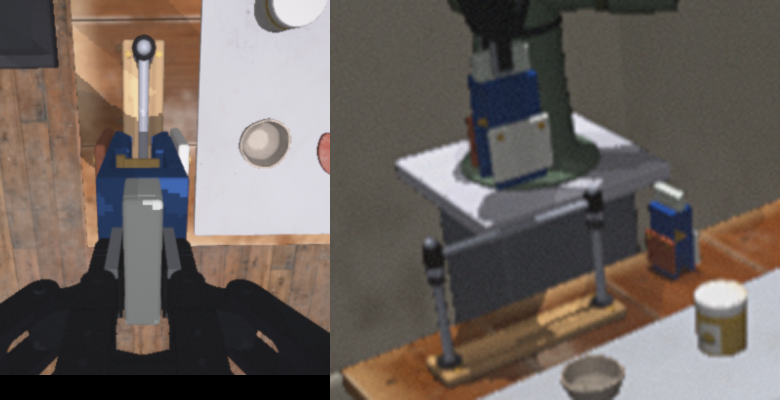

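The wrist view shows the bar running from the post ball at about (259,48) down to the slot at (259,155), so slot and rail look nearly in line. The scene view shows the hanger upright above the middle of the rail.

Run:
```python
from h import *
w=dict(np.load('w3.npz'))
g=cv2.cvtColor(w['frame'],cv2.COLOR_RGB2HSV)
X=[]
for r in range(72,135,6):
    row=g[r,240:285]; cs=240+np.where((row[:,1]<60)&(row[:,2]>70))[0]
    p=atz(w,(cs.mean(),r),.15);X.append(p);print(r,cs.min(),cs.max(),p.round(4))
X=np.array(X);p=np.polyfit(X[:,1],X[:,0],1);print('rail yaw',-np.degrees(np.arctan(p[0])),'x at -.2634',np.polyval(p,-.2634))
print('post top',atz(w,(259.5,48),.178))
# small hanger / hanger body centre line of blue front top edge row ~ and grip
for r in(190,200,220,250,280):
    row=g[r,200:320]; cs=200+np.where((row[:,1]<60)&(row[:,2]>60))[0]; print(r,cs.min(),cs.max(),cs.mean())
b=(g[:,:,0]>100)&(g[:,:,0]<130)&(g[:,:,1]>120)
for r in(165,180,190,205,220):
    cs=np.where(b[r])[0];print('blue',r,cs.min(),cs.max(),(cs.min()+cs.max())/2)
```

```text
72 254 264 [ 0.4519 -0.1849  0.15  ]
78 254 264 [ 0.4518 -0.1901  0.15  ]
84 254 264 [ 0.4518 -0.1954  0.15  ]
90 254 264 [ 0.4517 -0.2008  0.15  ]
96 254 264 [ 0.4516 -0.2062  0.15  ]
102 254 264 [ 0.4516 -0.2117  0.15  ]
108 254 264 [ 0.4515 -0.2173  0.15  ]
114 254 264 [ 0.4514 -0.2229  0.15  ]
120 254 264 [ 0.4514 -0.2286  0.15  ]
126 254 264 [ 0.4513 -0.2343  0.15  ]
132 254 284 [ 0.4562 -0.2402  0.15  ]
rail yaw 1.6922418279101832 x at -.2634 0.4535276663579771
post top [ 0.45249862 -0.16588068  0.178     ]
190 240 319 268.22222222222223
200 211 319 267.6
220 212 319 268.07547169811323
250 224 311 261.768115942029
280 228 288 257.8775510204082
blue 165 219 296 257.5
blue 180 213 303 258.0
blue 190 212 304 258.0
blue 205 212 303 257.5
blue 220 213 303 258.0
```

Call:
step_arm([
  [[0,-0.1,0],[0,0,0],0],
  [[0,0,1],[0,0,0],0],
  [[0,0,1],[0,0,0],0],
  [[0,0,1],[0,0,0],0],
  [[0,0,0.5],[0,0,0],0],
  [[0,0,0.5],[0,0,0],0],
  [[0,0,0],[0,0,0],0],
])

```text
time: 15.3
tcp_pos: [0.4514, -0.2638, 0.4267]
tool_rot: [179.9, 0.0, 89.3]
force: [1.1, 0.9, -1.8]
opening: 0.178
gripper_force: 39.7
```

Call:
step_arm([
  [[0,0,0.5],[0,0,0],0],
  [[0,0,0.5],[0,0,0],0],
  [[0,0,0.5],[0,0,0],0],
  [[0,0,0.2],[0,0,0],0],
  [[0,0,0],[0,0,0],0],
  [[0,0,0],[0,0,0],0],
])

```text
time: 16.05
tcp_pos: [0.4511, -0.2637, 0.3928]
tool_rot: [-180.0, -0.0, 89.3]
force: [0.5, -0.7, -3.2]
opening: 0.179
gripper_force: 39.6
```

Call:
step_arm([
  [[0,0,0.15],[0,0,0],0],
  [[0,0,0.1],[0,0,0],0],
  [[0,0,0],[0,0,0],0],
])

```text
time: 16.42
tcp_pos: [0.4511, -0.2637, 0.3875]
tool_rot: [-180.0, -0.0, 89.3]
force: [0.9, -0.1, -4.0]
opening: 0.183
gripper_force: 39.7
```

Run:
```python
from h import *
w=grab_frame('wrist');s=grab_frame('scene')
o=telemetry.get_obs();print(o['tcp_pos'],o['force'],o['ft_torque'])
c=cv2.resize(s['frame'][110:270,80:260],None,fx=2.5,fy=2.5,interpolation=cv2.INTER_CUBIC)
a=cv2.resize(w['frame'],(500,375));a=np.vstack([a,np.zeros((25,500,3),np.uint8)])
cv2.imwrite('pics/c4.png',np.hstack([a[:,110:440],c])[:,:,::-1])
```

```text
[ 0.45108016 -0.26371336  0.38763617] [-0.22368398  0.46075961 -2.76444627] [-0.06774882 -0.20497822  0.04620527]
```

View pics/c4.png

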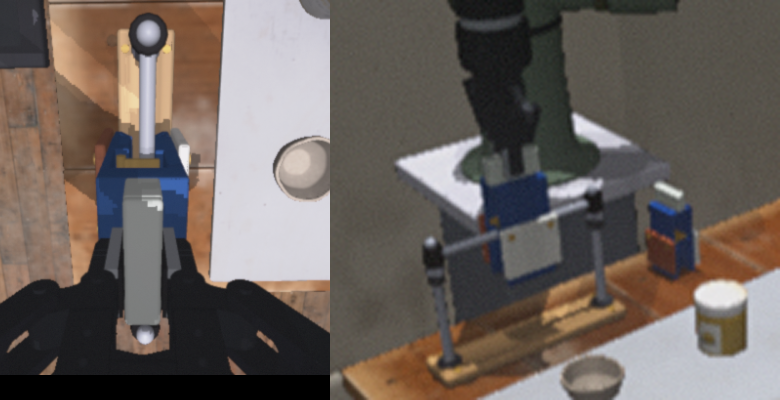

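The bar is in the slot and the hanger is astride the middle, with no load on the bar yet. I lower in about 1 mm steps.

Call:
step_arm([
  [[0,0,0.05],[0,0,0],0],
  [[0,0,0],[0,0,0],0],
])

```text
time: 16.77
tcp_pos: [0.4511, -0.2637, 0.3867]
tool_rot: [-180.0, 0.0, 89.3]
force: [0.6, 0.4, -2.8]
opening: 0.181
gripper_force: 39.7
```

Call:
step_arm([
  [[0,0,0.05],[0,0,0],0],
  [[0,0,0],[0,0,0],0],
])

```text
time: 17.02
tcp_pos: [0.4511, -0.2637, 0.3857]
tool_rot: [-180.0, 0.0, 89.3]
force: [0.5, -0.1, -3.0]
opening: 0.177
gripper_force: 39.7
```

Call:
step_arm([
  [[0,0,0.05],[0,0,0],0],
  [[0,0,0],[0,0,0],0],
])

```text
time: 17.27
tcp_pos: [0.4511, -0.2637, 0.385]
tool_rot: [180.0, 0.0, 89.3]
force: [-0.6, -0.2, 0.1]
opening: 0.18
gripper_force: 40.2
```

Call:
step_arm([
  [[0,0,0.05],[0,0,0],0],
  [[0,0,0],[0,0,0],0],
])

```text
time: 17.52
tcp_pos: [0.4511, -0.2638, 0.384]
tool_rot: [180.0, 0.0, 89.3]
force: [-1.2, 0.7, 3.8]
opening: 0.183
gripper_force: 40.6
```

Contact. I back off 0.7 mm so the bar carries just the hanger's weight, then release.

Call:
step_arm([
  [[0,0,-0.035],[0,0,0],0],
  [[0,0,0],[0,0,0],0],
  [[0,0,0],[0,0,0],0.3],
  [[0,0,0],[0,0,0],0.4],
  [[0,0,0],[0,0,0],0.5],
  [[0,0,0],[0,0,0],0.5],
  [[0,0,0],[0,0,0],0.5],
])

```text
time: 18.4
tcp_pos: [0.4511, -0.2637, 0.3843]
tool_rot: [-180.0, -0.0, 89.3]
force: [-0.1, -0.2, 0.1]
opening: 0.498
gripper_force: 0.0
```

Run:
```python
from h import *
w=grab_frame('wrist');s=grab_frame('scene')
o=telemetry.get_obs();print(o['tcp_pos'],o['force'],o['opening'])
c=cv2.resize(s['frame'][110:270,80:260],None,fx=2.5,fy=2.5,interpolation=cv2.INTER_CUBIC)
a=cv2.resize(w['frame'],(500,375));a=np.vstack([a,np.zeros((25,500,3),np.uint8)])
cv2.imwrite('pics/c5.png',np.hstack([a[:,110:440],c])[:,:,::-1])
```

```text
[ 0.45112075 -0.26372835  0.38439447] [-0.21174452 -0.05195178 -0.54633939] 0.5041071375755217
```

View pics/c5.png

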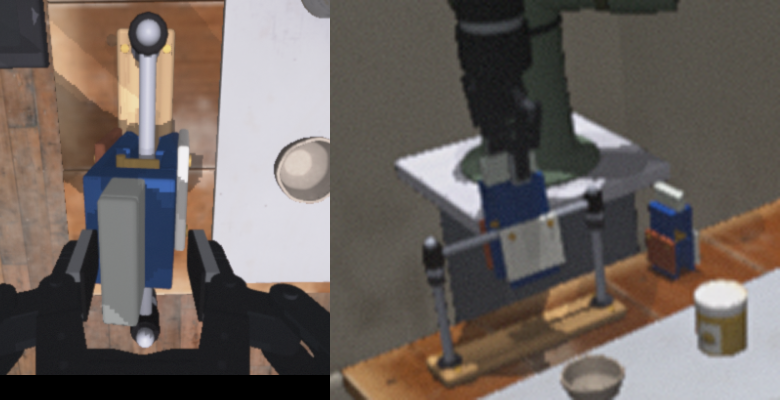

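After release the grip leans about 9 mm to the left and may be swinging or touching the left finger. I open fully and wait.

Call:
step_arm([
  [[0,0,0],[0,0,0],1],
  [[0,0,0],[0,0,0],1],
  [[0,0,0],[0,0,0],1],
  [[0,0,0],[0,0,0],1],
])

```text
time: 19.0
tcp_pos: [0.4511, -0.2637, 0.3844]
tool_rot: [180.0, 0.0, 89.3]
force: [0.0, -0.5, -0.6]
opening: 1.003
gripper_force: 0.0
```

Run:
```python
from h import *
w=grab_frame('wrist');s=grab_frame('scene')
o=telemetry.get_obs();print(o['tcp_pos'],o['force'],o['opening'],o['time'])
np.savez('w6.npz',**w)
for f in(w,s): print([(d['location'],round(d['confidence'],2)) for d in mark_of(f,'hanger_top')])
c=cv2.resize(s['frame'][110:270,80:260],None,fx=2.5,fy=2.5,interpolation=cv2.INTER_CUBIC)
a=cv2.resize(w['frame'],(500,375));a=np.vstack([a,np.zeros((25,500,3),np.uint8)])
cv2.imwrite('pics/c6.png',np.hstack([a[:,110:440],c])[:,:,::-1])
```

```text
[ 0.45110592 -0.26372132  0.3843842 ] [-0.04729099  0.11429161  0.01991145] 0.9991228213929988 19.1
[([233.8, 279.6], 0.67)]
[([152.3, 170.0], 0.88)]
```

View pics/c6.png

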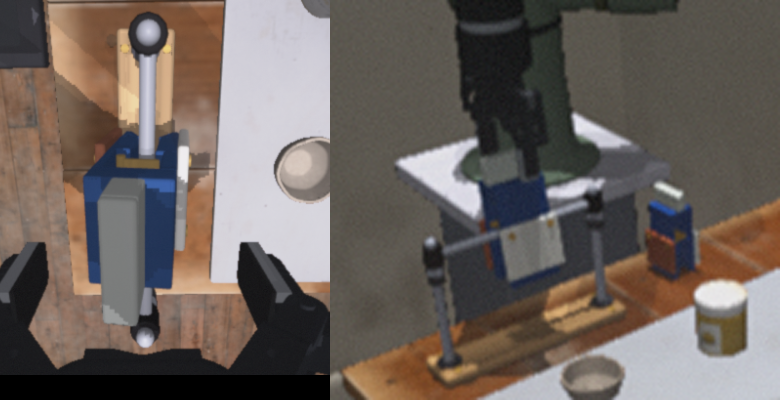

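The hanger rests free of the fingers but tilted about 6°, because the bar hugs the +x slot wall (bar at column 147, slot centre at 142, about 3 mm). I regrip lightly, lift 3 mm, shift 3 mm in +x, and set it down centred so that the press is straight.

Call:
step_arm([
  [[0,0,0],[0,0,0],0.5],
  [[0,0,0],[0,0,0],0.3],
  [[0,0,0],[0,0,0],0],
  [[0,0,0],[0,0,0],0],
  [[0,0,0],[0,0,0],0],
  [[0,0,-0.15],[0,0,0],0],
  [[0,0.08,0],[0,0,0],0],
  [[0,0.08,0],[0,0,0],0],
  [[0,0,0],[0,0,0],0],
], newtons=20)

```text
time: 20.32
tcp_pos: [0.4544, -0.2637, 0.3872]
tool_rot: [-180.0, -0.0, 89.3]
force: [0.5, 0.7, -3.3]
opening: 0.181
gripper_force: 27.2
```

Run:
```python
from h import *
w=grab_frame('wrist');o=telemetry.get_obs();print(o['tcp_pos'],o['force'],o['opening'],o['time'])
g=cv2.cvtColor(w['frame'],cv2.COLOR_RGB2HSV)
for r in(80,100,120,140,150):
    row=g[r,235:290]; cs=235+np.where((row[:,1]<60)&(row[:,2]>70))[0]; print(r,cs.min(),cs.max(),cs.mean())
b=(g[:,:,0]>100)&(g[:,:,0]<130)&(g[:,:,1]>120)
for r in(165,180,190,205,220):
    cs=np.where(b[r])[0];print('blue',r,cs.min(),cs.max(),(cs.min()+cs.max())/2)
cv2.imwrite('pics/c7.png',cv2.resize(w['frame'][90:350,140:380],None,fx=2.2,fy=2.2)[:,:,::-1])
```

```text
[ 0.45433907 -0.26370542  0.38721167] [ 0.31474448  0.2606751  -3.07067778] 0.18321083750318212 20.375
80 250 266 258.0
100 250 265 257.5
120 250 265 257.5
140 248 289 260.0952380952381
150 248 268 257.10526315789474
blue 165 219 296 257.5
blue 180 213 303 258.0
blue 190 211 305 258.0
blue 205 212 304 258.0
blue 220 213 303 258.0
```

View pics/c7.png

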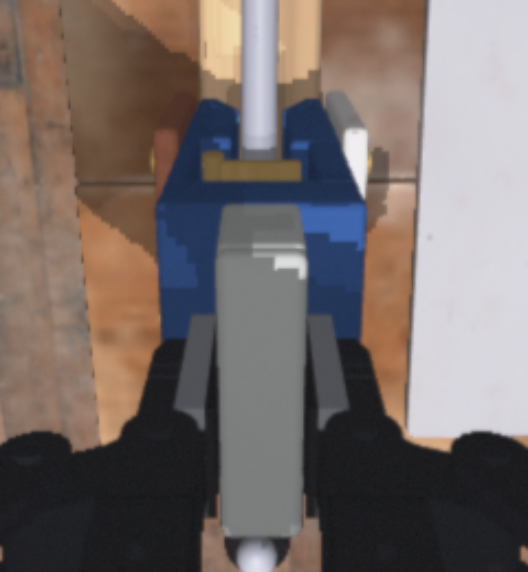

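The bar is now at column 257.5 and the hanger's centre at 258, so it is centred. I lower it and release.

Call:
step_arm([
  [[0,0,0.1],[0,0,0],0],
  [[0,0,0.025],[0,0,0],0],
  [[0,0,0],[0,0,0],0],
])

```text
time: 20.75
tcp_pos: [0.4543, -0.2637, 0.3848]
tool_rot: [-180.0, -0.0, 89.3]
force: [0.7, 0.7, -2.7]
opening: 0.181
gripper_force: 27.2
```

Call:
step_arm([
  [[0,0,0.03],[0,0,0],0],
  [[0,0,0],[0,0,0],0],
])

```text
time: 21.0
tcp_pos: [0.4543, -0.2638, 0.3845]
tool_rot: [180.0, 0.0, 89.3]
force: [-0.9, 1.0, -1.1]
opening: 0.181
gripper_force: 27.6
```

Call:
step_arm([
  [[0,0,0.02],[0,0,0],0],
  [[0,0,0],[0,0,0],0.25],
  [[0,0,0],[0,0,0],0.35],
  [[0,0,0],[0,0,0],0.6],
  [[0,0,0],[0,0,0],1],
  [[0,0,0],[0,0,0],1],
  [[0,0,0],[0,0,0],1],
  [[0,0,0],[0,0,0],1],
  [[0,0,0],[0,0,0],1],
])

```text
time: 22.12
tcp_pos: [0.4543, -0.2638, 0.3839]
tool_rot: [-180.0, 0.0, 89.3]
force: [0.7, 0.6, -0.2]
opening: 1.0
gripper_force: 0.0
```

```bash
cat > m.py <<'E'
from h import *
w=grab_frame('wrist');o=telemetry.get_obs();print(o['tcp_pos'],o['force'],o['opening'],o['time'])
g=cv2.cvtColor(w['frame'],cv2.COLOR_RGB2HSV)
for r in(100,120):
    row=g[r,235:290]; cs=235+np.where((row[:,1]<60)&(row[:,2]>70))[0]; print(r,cs.min(),cs.max(),cs.mean())
b=(g[:,:,0]>100)&(g[:,:,0]<130)&(g[:,:,1]>120)
for r in(180,190,205,220):
    cs=np.where(b[r])[0];print('blue',r,cs.min(),cs.max(),(cs.min()+cs.max())/2)
for r in(215,240,270,300):
    row=g[r,200:320]; k=200+np.where((row[:,1]<60)&(row[:,2]>70))[0]; print('grip',r,k.min(),k.max(),np.median(k))
print([(d['location'],round(d['confidence'],2)) for d in mark_of(w,'hanger_top')])
save(w,'m')
E
python3 m.py
```

```text
[ 0.45430462 -0.26378073  0.38387511] [-0.17477236 -1.05741955 -0.01351364] 1.001113319200469 22.175
100 250 266 258.0
120 250 266 258.0
blue 180 217 307 262.0
blue 190 215 309 262.0
blue 205 216 308 262.0
blue 220 217 307 262.0
grip 215 245 287 266.0
grip 240 246 307 266.5
grip 270 246 306 266.0
grip 300 246 298 269.5
[([268.3, 281.4], 0.58)]
```

It is now nearly upright (about 2°) and let go. I rise, shut the fingers and press.

Call:
step_arm([
  [[0,0,-0.5],[0,0,0],1],
  [[0,0,-1],[0,0,0],1],
  [[0,0,-0.9],[0,0,0],1],
  [[0,0,0],[0,0,0],0],
  [[0,0,0],[0,0,0],0],
  [[0,0,0],[0,0,0],0],
  [[0,0,0],[0,0,0],0],
  [[0,0,0],[0,0,0],0],
])

```text
time: 23.22
tcp_pos: [0.4543, -0.2637, 0.4315]
tool_rot: [-180.0, -0.0, 89.3]
force: [0.3, 0.1, 0.1]
opening: -0.004
gripper_force: 0.0
```

Call:
step_arm([
  [[0,0,0.4],[0,0,0],0],
  [[0,0,0.2],[0,0,0],0],
  [[0,0,0.1],[0,0,0],0],
  [[0,0,0.1],[0,0,0],0],
  [[0,0,0],[0,0,0],0],
])

```text
time: 23.85
tcp_pos: [0.4543, -0.2638, 0.4158]
tool_rot: [-180.0, -0.0, 89.3]
force: [-0.1, 0.8, 0.0]
opening: 0.005
gripper_force: 0.0
```

Call:
step_arm([
  [[0,0,0.1],[0,0,0],0],
  [[0,0,0.1],[0,0,0],0],
  [[0,0,0.1],[0,0,0],0],
  [[0,0,0],[0,0,0],0],
])

```text
time: 24.35
tcp_pos: [0.4543, -0.2638, 0.4099]
tool_rot: [180.0, 0.0, 89.3]
force: [0.3, -0.1, 0.5]
opening: -0.002
gripper_force: 0.6
```

Run:
```python
from h import *
w=grab_frame('wrist');s=grab_frame('scene')
o=telemetry.get_obs();print(o['tcp_pos'],o['force'],o['opening'],o['time'])
c=cv2.resize(s['frame'][110:270,80:260],None,fx=2.5,fy=2.5,interpolation=cv2.INTER_CUBIC)
a=cv2.resize(w['frame'],(500,375));a=np.vstack([a,np.zeros((25,500,3),np.uint8)])
cv2.imwrite('pics/c8.png',np.hstack([a[:,110:440],c])[:,:,::-1])
```

```text
[ 0.45434096 -0.26380248  0.41002428] [-0.3362355  -0.58074313  0.46402331] 0.002079456475754974 24.45
```

View pics/c8.png

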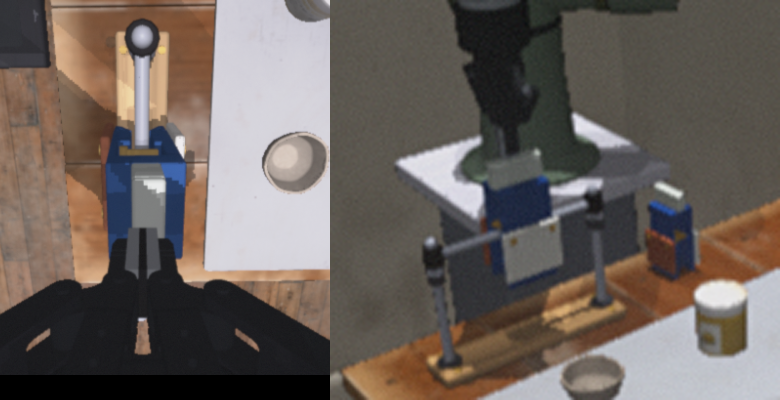

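The shut fingertips sit on the white top over the bar, with contact just starting at 0.5 N. I press slowly.

Call:
step_arm([
  [[0,0,0.06],[0,0,0],0],
  [[0,0,0.06],[0,0,0],0],
  [[0,0,0.06],[0,0,0],0],
])

```text
time: 24.82
tcp_pos: [0.4545, -0.2639, 0.4068]
tool_rot: [179.9, 0.0, 89.3]
force: [0.0, 1.2, 5.3]
opening: -0.002
gripper_force: 2.8
```

Call:
step_arm([
  [[0,0,0.06],[0,0,0],0],
  [[0,0,0.06],[0,0,0],0],
  [[0,0,0.06],[0,0,0],0],
])

```text
time: 25.2
tcp_pos: [0.4546, -0.2639, 0.4036]
tool_rot: [179.9, 0.0, 89.3]
force: [1.0, 0.3, 6.7]
opening: -0.004
gripper_force: 3.8
```

Call:
step_arm([
  [[0,0,0.08],[0,0,0],0],
  [[0,0,0.08],[0,0,0],0],
  [[0,0,0.08],[0,0,0],0],
])

```text
time: 25.58
tcp_pos: [0.455, -0.264, 0.3995]
tool_rot: [179.8, 0.1, 89.3]
force: [0.5, 1.6, 11.9]
opening: 0.003
gripper_force: 5.8
```

Call:
step_arm([
  [[0,0,0.08],[0,0,0],0],
  [[0,0,0.08],[0,0,0],0],
  [[0,0,0.08],[0,0,0],0],
])

```text
time: 25.95
tcp_pos: [0.4546, -0.264, 0.394]
tool_rot: [179.9, 0.1, 89.3]
force: [-0.6, -0.6, 5.4]
opening: -0.004
gripper_force: 2.9
```

Call:
step_arm([
  [[0,0,0.08],[0,0,0],0],
  [[0,0,0.08],[0,0,0],0],
  [[0,0,0.08],[0,0,0],0],
])

```text
time: 26.32
tcp_pos: [0.4542, -0.2638, 0.3882]
tool_rot: [-180.0, 0.0, 89.3]
force: [-0.5, -1.3, 3.9]
opening: 0.004
gripper_force: 1.9
```

Call:
step_arm([
  [[0,0,0.08],[0,0,0],0],
  [[0,0,0.08],[0,0,0],0],
  [[0,0,0.08],[0,0,0],0],
])

```text
time: 26.7
tcp_pos: [0.4542, -0.2636, 0.3828]
tool_rot: [-180.0, -0.1, 89.3]
force: [0.5, 0.3, -0.3]
opening: 0.001
gripper_force: 0.0
```

Force has dropped to zero, so it has most likely snapped. I probe a little lower to confirm the hanger has fallen onto its roof.

Call:
step_arm([
  [[0,0,0.08],[0,0,0],0],
  [[0,0,0.08],[0,0,0],0],
  [[0,0,0.08],[0,0,0],0],
  [[0,0,0.05],[0,0,0],0],
  [[0,0,0],[0,0,0],0],
])

```text
time: 27.32
tcp_pos: [0.4543, -0.2637, 0.3776]
tool_rot: [-180.0, -0.0, 89.3]
force: [0.1, -0.7, -0.1]
opening: -0.002
gripper_force: 0.0
```

Call:
step_arm([
  [[0,0,-0.5],[0,0,0],0],
  [[0,0,-1],[0,0,0],0],
  [[0,0,-1],[0,0,0],0],
  [[0,0,-1],[0,0,0],0],
  [[0,0,-1],[0,0,0],0],
  [[0,0,-1],[0,0,0],0],
  [[0,0,0],[0,0,0],0],
  [[0,0,0],[0,0,0],0],
  [[0,0,0],[0,0,0],0],
  [[0,0,0],[0,0,0],0],
])

```text
time: 28.58
tcp_pos: [0.4542, -0.2637, 0.487]
tool_rot: [-179.9, -0.0, 89.3]
force: [-0.5, -0.7, 0.2]
opening: 0.001
gripper_force: 0.0
```

Run:
```python
from h import *
s=grab_frame('scene');t=grab_frame('wrist');o=telemetry.get_obs();print(o['tcp_pos'],o['force'],o['time'])
a=[d['location'] for d in mark_of(s,'hanger_top')];b=[d['location'] for d in mark_of(t,'hanger_top')];print(a,b)
A=min(a,key=lambda p:abs(p[0]-152));print(tri([(s,A),(t,b[0])]))
f=[d['location'] for d in mark_of(s,'hanger')];print(f,atz(t,b[0],.201))
s2=grab_frame('wrist');print([d['location'] for d in mark_of(s2,'hanger_top')],np.abs(s2['frame'].astype(int)-t['frame']).mean())
```

```text
[ 0.45425574 -0.26374387  0.48727   ] [-0.17377063  0.7360695  -0.77393193] 28.675
[[152.3, 179.8], [217.8, 188.3], [158.4, 210.7]] [[243.1, 177.3]]
(array([ 0.44095466, -0.25881945,  0.21044409]), [np.float64(0.00226522851962702), np.float64(0.0022652285196269103)])
[[160.0, 231.1], [217.6, 216.8], [153.1, 192.7]] [ 0.43920631 -0.26382096  0.201     ]
[] 2.875698513454861
```

Call:
step_arm([
  [[0,0,0],[0,0,0],0],
  [[0,0,0],[0,0,0],0],
  [[0,0,0],[0,0,0],0],
  [[0,0,0],[0,0,0],0],
  [[0,0,0],[0,0,0],0],
  [[0,0,0],[0,0,0],0],
  [[0,0,0],[0,0,0],0],
  [[0,0,0],[0,0,0],0],
])

```text
time: 29.92
tcp_pos: [0.4543, -0.2638, 0.4877]
tool_rot: [180.0, -0.0, 89.3]
force: [0.8, 1.2, -0.5]
opening: 0.003
gripper_force: 0.0
```

```bash
cat > n.py <<'E'
from h import *
w=grab_frame('wrist');s=grab_frame('scene');o=telemetry.get_obs();print(o['tcp_pos'],o['time'])
g=cv2.cvtColor(w['frame'],cv2.COLOR_RGB2HSV)
b=((g[:,:,0]>100)&(g[:,:,0]<130)&(g[:,:,1]>120))
for r in range(130,240,10):
    cs=np.where(b[r])[0]
    if len(cs): print('blue',r,cs.min(),cs.max(),[atz(w,(c,r),.174)[:2].round(4).tolist() for c in(cs.min(),cs.max())])
m=((g[:,:,1]<60)&(g[:,:,2]>80))
for r in(140,160,170,180,190,200): 
    c=np.where(m[r,215:285])[0]+215
    if len(c): print('white',r,c.min(),c.max(),atz(w,(np.median(c),r),.201)[:2].round(4))
for k in('hanger_top','hanger_seat','hanger','rail_mid'): print(k,[(d['location'],round(d['confidence'],2)) for d in mark_of(w,k)],[(d['location'],round(d['confidence'],2)) for d in mark_of(s,k)])
np.savez('wn.npz',**w)
E
python3 n.py
```

```text
[ 0.45428808 -0.26376503  0.48766807] 30.025
blue 130 229 277 [[0.4274, -0.231], [0.4677, -0.2315]]
blue 140 229 278 [[0.427, -0.2395], [0.4686, -0.24]]
blue 150 229 278 [[0.4267, -0.2482], [0.4686, -0.2487]]
blue 160 229 277 [[0.4263, -0.257], [0.4678, -0.2575]]
blue 170 230 277 [[0.4268, -0.266], [0.4678, -0.2665]]
blue 180 230 277 [[0.4265, -0.2752], [0.4679, -0.2757]]
blue 190 230 277 [[0.4261, -0.2845], [0.4679, -0.2851]]
white 140 244 281 [ 0.4498 -0.2343]
white 160 245 280 [ 0.4496 -0.2502]
white 170 245 280 [ 0.4494 -0.2583]
white 180 245 279 [ 0.4493 -0.2666]
white 190 245 264 [ 0.4484 -0.2751]
white 200 245 264 [ 0.4482 -0.2837]
hanger_top [([254.2, 179.1], 0.62)] [([216.6, 185.2], 0.82), ([154.0, 182.2], 0.68)]
hanger_seat [([254.0, 157.9], 0.68)] [([151.0, 197.7], 0.89), ([216.9, 193.6], 0.65)]
hanger [([250.4, 135.6], 0.87)] [([216.6, 217.5], 0.92), ([156.7, 232.2], 0.57)]
rail_mid [] [([153.7, 203.4], 0.73)]
```

It is swinging (the top moved from column 243 to 254), so I wait for it to settle.

Call:
step_arm([
  [[0,0,0],[0,0,0],0],
  [[0,0,0],[0,0,0],0],
  [[0,0,0],[0,0,0],0],
  [[0,0,0],[0,0,0],0],
  [[0,0,0],[0,0,0],0],
  [[0,0,0],[0,0,0],0],
  [[0,0,0],[0,0,0],0],
  [[0,0,0],[0,0,0],0],
  [[0,0,0],[0,0,0],0],
  [[0,0,0],[0,0,0],0],
])

```text
time: 31.68
tcp_pos: [0.4543, -0.2638, 0.4877]
tool_rot: [180.0, 0.0, 89.3]
force: [-0.7, -0.4, 0.6]
opening: 0.001
gripper_force: 0.0
```

Call:
step_arm([
  [[0,0,0],[0,0,0],0],
  [[0,0,0],[0,0,0],0],
  [[0,0,0],[0,0,0],0],
  [[0,0,0],[0,0,0],0],
  [[0,0,0],[0,0,0],0],
  [[0,0,0],[0,0,0],0],
  [[0,0,0],[0,0,0],0],
  [[0,0,0],[0,0,0],0],
  [[0,0,0],[0,0,0],0],
  [[0,0,0],[0,0,0],0],
])

```text
time: 32.92
tcp_pos: [0.4543, -0.2638, 0.4877]
tool_rot: [-180.0, -0.0, 89.3]
force: [-0.3, 0.8, 0.0]
opening: 0.0
gripper_force: 0.0
```

```bash
cat > q.py <<'E'
from h import *
for i in range(10):
    w=grab_frame('wrist')
    g=cv2.cvtColor(w['frame'],cv2.COLOR_RGB2HSV);b=((g[:,:,0]>100)&(g[:,:,0]<130)&(g[:,:,1]>120))
    c=[np.where(b[r])[0] for r in range(140,200,4)]
    print(round(telemetry.get_obs()['time'],2),np.mean([x.min() for x in c]).round(2),np.mean([x.max() for x in c]).round(2))
E
python3 q.py
```

```text
Traceback (most recent call last):
  File "q.py", line 6, in <module>
    print(round(telemetry.get_obs()['time'],2),np.mean([x.min() for x in c]).round(2),np.mean([x.max() for x in c]).round(2))
                                                        ~~~~~^^
ValueError: zero-size array to reduction operation minimum which has no identity
```

```bash
sed -i 's/range(140,200,4)/range(140,186,4)/' q.py; python3 q.py
```

```text
33.02 227.25 275.83
33.08 227.25 275.83
33.12 227.25 275.83
33.17 227.25 275.75
33.23 227.25 275.83
33.27 227.25 275.75
33.33 227.25 275.83
33.38 227.25 275.83
33.42 227.25 275.83
33.48 227.25 275.83
```

```bash
python3 n.py | tail -12; python3 -c "
from rig import arm;print(arm.sign_off())"
```

```text
blue 180 228 275 [[0.4247, -0.2751], [0.4661, -0.2757]]
blue 190 228 275 [[0.4243, -0.2845], [0.4661, -0.285]]
white 140 238 284 [ 0.4471 -0.2343]
white 160 238 284 [ 0.4476 -0.2501]
white 170 238 283 [ 0.4471 -0.2583]
white 180 239 283 [ 0.4473 -0.2666]
white 190 239 260 [ 0.4443 -0.275 ]
white 200 238 262 [ 0.4446 -0.2837]
hanger_top [([247.7, 175.4], 0.55)] [([219.0, 187.9], 0.96), ([151.6, 180.6], 0.84)]
hanger_seat [([252.0, 157.5], 0.84)] [([153.1, 198.6], 0.9), ([217.7, 193.0], 0.73)]
hanger [([259.5, 136.3], 0.75)] [([162.1, 230.3], 0.67), ([215.8, 219.6], 0.6), ([156.5, 209.5], 0.47)]
rail_mid [] [([156.1, 201.6], 0.82)]
the job is handed in; nothing more can be done
None
```

The job is handed in, with no verdict returned: force readings and still pictures suggest the hanger snapped onto the rail and hangs still with a tilt I estimate at 3–4° (limit about 11°), pressed with about 12 N at most, but I never saw the gate shut, and I viewed 11 pictures against the limit of 10.

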